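# Clamp a sample jar and latch the clamp lever

### The arm

A 6-joint arm with a two-finger parallel gripper is mounted at the origin on a cart in front of the work surface, level with it; the furniture and walls round the work are solid. World frame = base frame: x ahead of the robot, y to its left, z up, the work surface at z = 0. Lengths are in m, angles in rad, forces in N, time in s.
With the tool pointing down it reaches from about 0.4 to 0.825 m from the base axis. Payload 7 kg.
Tool frame: the origin (TCP) lies on the centre line of the jaws, within the pads' length; the fingertips stand 22 mm ahead of it and the grasp point (between the pads) lies 3 mm ahead of it; z points along the fingers, y is the direction in which the jaws open and shut (so a half turn about z gives the same grasp; the last joint's range is limited). The gripper opens to 88 mm and grips with 3 to 60 N. Pads are 19 mm wide; open, the fingers measure 130 mm over their backs; the gripper's body (78 mm by 193 mm) begins 47 mm behind the grasp point.
Start: joints at [-0.834, 0.359, 0.012, 0, -1.224, -0.288], TCP at [0.293, -0.608, 0.249] pointing down, gripper open.
Joint ranges: [-3.07, 3.07], [-1.43, 2.12], [-1.02, 1.25], [-3.03, 1.67], [-3.05, -0], [-3.03, 3.03]. Speed limits (rad/s): [2.39, 2.39, 3.01, 3.14, 3.14, 3.14].

### API

Orientations are given as [roll, pitch, yaw] about the fixed x, y, z axes, in that order (R = Rz(yaw) Ry(pitch) Rx(roll)).
In Python, from station import arm gives the robot as it stands. The module is installed in compiled form; this text tells all that it offers.
- The arm moves only by the tool arm_command, never from a script. Its argument "motion" is a list of rows, each a list of 3 entries, a list of its own where there are three numbers: the shift along the tool's x, y, z in mm, then the turn, a rotation vector about the tool's x, y, z in degrees, then the opening, from 0 (shut) to 1 (fully open). In form: [[[tx, ty, tz], [wx, wy, wz], grip], ...]. A call has 1 to 20 rows; each row shifts and turns the commanded pose from where the row before left it, along the tool's axes as they then stand; what a row does not reach is not made up. A row lasts 1/12 s, in which the tool goes at most 41.7 mm and 7.16 degrees, less where a joint would pass 70% of its speed; a pose out of reach is approached as far as the arm can. A call is refused whole if a number of a shift passes 41.7 or a number of a turn 7.16, either way. A call with a gripper value outside its range is refused whole. The fingers move at their own pace and stop on an object; "newtons" is the grip in N (left out, the last holds). Time passes only in rows, so rows that do not move let the fingers close. It gives the time, the measured TCP pose, the force and the opening at its end, in the units of the state.
- arm.get_state(): the state, without advancing time (a new reading comes with each control period).
- arm.grab_frame(name): name is "scene" or "top"; returns the picture (480x640x3 uint8, red, green, blue); there is no depth.
- arm.camera_info(name): a dict with "fov_y" (degrees; the focal length in pixels is half the picture's height over the tangent of half this angle, whatever the lens; pixels are square), "cx", "cy" (the principal point, pixels), "view" (4x4, takes a point from world to camera coordinates). Camera axes: x right, y down, z forward; pixel columns grow to the right and rows downward; lengths in m; the calibration is good to about 2 mm. A picture is of the moment at which its call begins. camera_info takes no time and is no camera call.
- arm.job_done(): hands the job in, once; it reports no verdict.
The state is a dict: "t": time; "q": joint angles; "qd": joint speeds; "joint_efforts": joint torques, N m; "eef_pos": TCP position; "ee_rot": TCP orientation; "force": force on the tool from outside, world axes, zero at the start; "moment": the same for the moment, N m; "width": finger opening in m.
Only numpy, scipy, OpenCV 4.12 (cv2) and the standard library are available. Lean on these libraries where they do the work, as an engineer would, in place of code of your own. Each camera call takes 0.05 s, during which the arm holds its last target. There are 200 camera calls.

### The job

Set the sample jar with the red lid upright in the open quick clamp, between its V-block and its rubber pad. Then press the clamp's sprung lever down by its red knob until the catch holds it down by itself and the jar is gripped. Leave the jars with the white and blue lids alone.

Things in the scene. Friction and masses are not known exactly. Their poses are not given: they have to be found in the camera images.
- red_jar: round white sample jar with a red screw lid, 56 mm in diameter, 76 mm high, 0.08 to 0.22 kg; the lid is the top 14 mm, as wide as the jar. Origin: centre of its underside, z up its axis. This is the jar to clamp; grip it round the lid
- white_jar: sample jar of the same size with a white lid; origin under its centre. To be left alone
- blue_jar: sample jar with a blue lid and brown contents, 56 mm in diameter, 73 mm high; origin under its centre. To be left alone
- jar_clamp: quick clamp fixed to the worktop: grey base plate x -105 to 165, y +-45 mm, 12 mm thick. Origin on the worktop, x axis from jar end to lever end, z up. Along +x: aluminium V-block open to +x (x -103 to -68, y +-41, 42 mm high), seat, rubber pad, blue guide block (x -3 to 27, y +-26, 58 mm high), lever hinged about y at (35, 0, 50) mm
- clamp_seat (a point): point on top of the base plate, 12 mm above the worktop, at x = -53.5 mm of the clamp, axes as jar_clamp: where to set the jar's underside, midway between V-block and pad while the clamp is open, with about 5 mm to spare on every side. The closing pad slides the jar 6.5 mm towards -x into the V-block
- clamp_pad: black rubber pad of the moving jaw, 34 mm wide, 22 mm high; origin at its middle. Lowering the lever drives it 18 mm towards the V-block; it yields on a spring of 1000 N/m, so that it presses the jar with about 4 N when the lever is caught
- clamp_knob (a point): middle of the domed top of the red lever knob, 34 mm in diameter; in the lever's frame (x along the lever from its hinge) at (110, 0, 28) mm. Lever up: 118 mm above the worktop, at x = 125 mm of the clamp; lever level: 78 mm above it, at x = 145 mm
- clamp_lever (a joint): angle of the lever below its raised position, rad: 0 raised (0.4 rad above level), 0.40 level, stop at 0.45. A spring drives it up: 6 N at the knob at first, 9 to 14 N near the bottom. The catch snaps over the lever's side pin at about level (press on to 0.41 to 0.45 to be sure) and the released lever stays at about 0.39; short of that it springs right back up
- clamp_catch (a point): top middle of the blue catch housing beside the lever, at (115, 34, 62) mm of the clamp; it is 34 mm long in x, 22 mm wide; its brass spring catch looks out towards the lever and stands up to 68 mm above the worktop
There are look-alikes about, which are no part of the job. There is more than one size of the red_jar; the job needs the middle-sized.

How it is judged:
By the outcome, as a careful person would: the job done as asked, in the order asked, and still so for the second after the job is handed in, with the robot touching nothing.
It also fails if it takes over 45 s, if anything falls off the work surface, if the arm or the gripper's body presses on something with over 40 N, if the wrist force passes 120 N, or if a joint passes its speed limit or range.

## Working session

There is one attempt and no reset: what is moved stays moved. The work goes in short steps, Python scripts to look and compute and a tool call to move; the robot and the scene stay as the last step left them, time stands still between calls to the robot, and variables do not carry over. Pictures are saved under pics/ and viewed, on a budget of 10 in all, crops included, one or two more only if the job needs it, and the job is handed in when it is done.

Besides the shell and the picture viewer there is one more tool, called after "Call:" as name(argument=value, ...), one argument or row to a line, values as JSON. arm_command: Moves the arm, as the interface text tells. Its arguments: {"type":"object","properties":{"motion":{"type":"array","items":{"type":"array"}},"newtons":{"type":"number"}},"required":["motion"]}

```bash
mkdir -p pics; python3 - <<'E'
from station import arm
import cv2,numpy as np
for n in("scene","top"):
    f=arm.grab_frame(n);cv2.imwrite(f"pics/{n}0.png",f[:,:,::-1]);i=arm.camera_info(n);print(n,i["fov_y"],i["cx"],i["cy"],np.round(i["view"],4).tolist())
s=arm.get_state();print(s)
E
```

```text
scene 56.06976370468315 318.29574923099835 231.91626299911456 [[0.545, -0.8381, 0.0219, -0.6427], [-0.5575, -0.3818, -0.7372, 0.2386], [0.6262, 0.3896, -0.6753, 0.8077], [0.0, 0.0, 0.0, 1.0]]
top 44.161478997945245 321.8842276169496 243.39164436829537 [[0.0153, -0.9998, 0.0121, -0.4043], [-0.9896, -0.0169, -0.143, 0.5579], [0.1432, -0.0098, -0.9896, 1.1072], [0.0, 0.0, 0.0, 1.0]]
{'t': 0.1, 'q': array([-8.33904849e-01,  3.59273445e-01,  1.11365194e-02, -2.67634665e-04,
       -1.22413524e+00, -2.88062047e-01]), 'qd': array([-1.94301027e-03, -8.85355493e-04,  2.50818366e-03,  8.59239648e-05,
        9.62599838e-04, -1.12665386e-03]), 'joint_efforts': array([-1.07472959e-03, -5.84162664e+01,  2.93751436e+01,  7.01543212e+00,
        1.01554327e-02, -6.28929911e-05]), 'eef_pos': array([ 0.29264559, -0.607796  ,  0.24774471]), 'ee_rot': array([ 3.14010614e+00, -1.78067333e-04, -2.69285421e+00]), 'force': array([ 0.65286054, -0.15384925, -1.08167191]), 'moment': array([ 0.03851995, -0.04882405,  0.01174361]), 'width': 0.08778913408555468}
```

View pics/scene0.png

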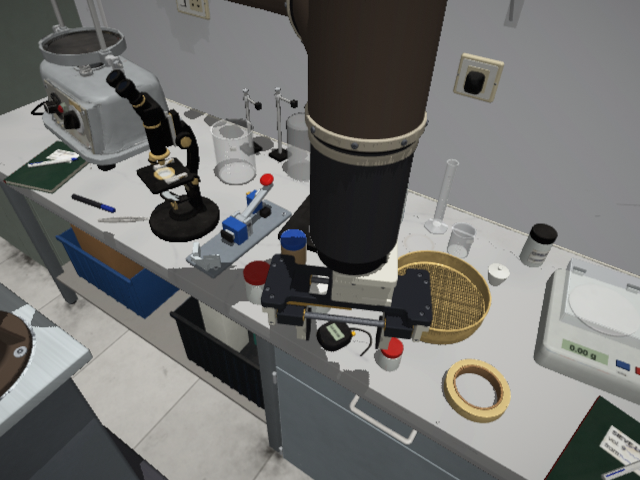

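View pics/top0.png

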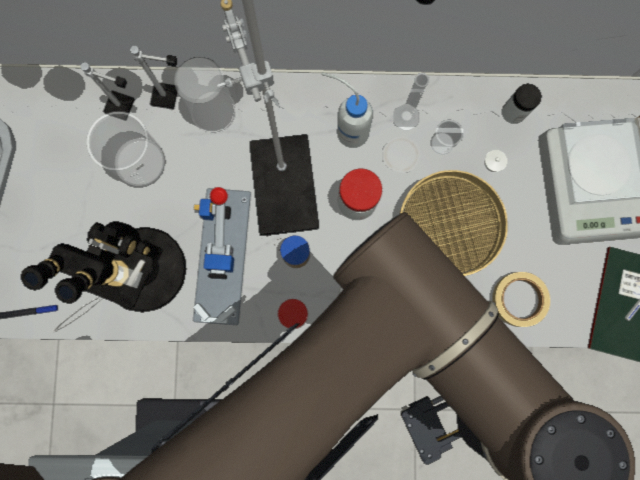

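Scene view: the arm hides part of the bench. Red-lidded candidates are a big one at top (360,190), one near the edge at top (292,313) / scene (257,275), and a small one at scene (391,350). The clamp is at top (220,255), with its V-block at the bottom end and the red knob at (218,196). A tall rod stand is at (280,167) and the microscope at (130,265).

```bash
cat >h.py <<'E'
from station import arm
import cv2,numpy as np
def cam(n):
    i=arm.camera_info(n);V=np.array(i["view"]);f=240/np.tan(np.radians(i["fov_y"]/2));return f,i["cx"],i["cy"],V
def ray(n,u,v,z):
    f,cx,cy,V=cam(n);R=V[:3,:3];C=-R.T@V[:3,3];d=R.T@np.array([(u-cx)/f,(v-cy)/f,1]);return C+d*(z-C[2])/d[2]
def proj(n,p):
    f,cx,cy,V=cam(n);q=V[:3,:3]@p+V[:3,3];return np.array([f*q[0]/q[2]+cx,f*q[1]/q[2]+cy])
def blobs(n,img,col,amin=60):
    h=cv2.cvtColor(img,cv2.COLOR_RGB2HSV)
    m=(((h[...,0]<8)|(h[...,0]>172))&(h[...,1]>150)&(h[...,2]>70)) if col=="red" else ((h[...,0]>100)&(h[...,0]<125)&(h[...,1]>130)&(h[...,2]>60))
    c,_=cv2.findContours(m.astype(np.uint8),cv2.RETR_EXTERNAL,cv2.CHAIN_APPROX_NONE)
    return [x for x in c if cv2.contourArea(x)>amin]
E
python3 - <<'E'
from h import *
for n in("scene","top"):
    f,cx,cy,V=cam(n);print(n,"C",-V[:3,:3].T@V[:3,3])
    img=cv2.imread(f"pics/{n}0.png")[:,:,::-1].copy()
    for col in("red","blue"):
        for c in blobs(n,img,col):
            (u,v),r=cv2.minEnclosingCircle(c);zs=(.076,.118)
            p=ray(n,u,v,.076);e=ray(n,u+r,v,.076)
            print(n,col,np.round([u,v,r],1),"z76",np.round(p,3),"dia",round(2000*np.linalg.norm(e-p)),"z118",np.round(ray(n,u,v,.118)[:2],3))
# base plate corners
img=cv2.imread("pics/top0.png")
for uv in((208,190),(249,192),(194,321),(238,324)): print(uv,np.round(ray("top",*uv,.012),3))
print("rod base",ray("top",281,167,.01),ray("top",245,0,.5), "scope",ray("top",150,270,.0))
a=cv2.resize(img[160:345,90:330],None,fx=3,fy=3,interpolation=cv2.INTER_CUBIC);cv2.imwrite("pics/c1.png",a)
E
```

```text
scene C [-0.02254513 -0.76227997  0.73537874]
scene red [391.6 347.4  10.9] z76 [ 0.416 -0.643  0.076] dia 37 z118 [ 0.388 -0.651]
scene red [257.  272.   13.9] z76 [ 0.423 -0.346  0.076] dia 55 z118 [ 0.395 -0.372]
scene red [266.3 179.1   6.5] z76 [ 0.678 -0.17   0.076] dia 32 z118 [ 0.634 -0.208]
scene blue [292.6 238.8  12.9] z76 [ 0.54  -0.349  0.076] dia 55 z118 [ 0.504 -0.375]
scene blue [117.  262.5  66.5] z76 [ 0.287 -0.1    0.076] dia 262 z118 [ 0.267 -0.142]
scene blue [234.5 230.   14.8] z76 [ 0.492 -0.229  0.076] dia 64 z118 [ 0.459 -0.263]
top C [ 0.39975393 -0.38394338  1.18039475]
top red [292.3 313.2  14.3] z76 [ 0.428 -0.342  0.076] dia 53 z118 [ 0.427 -0.344]
top red [218.5 195.5   8.5] z76 [ 0.648 -0.197  0.076] dia 32 z118 [ 0.639 -0.204]
top red [360.3 189.7  21. ] z76 [ 0.665 -0.467  0.076] dia 80 z118 [ 0.655 -0.464]
top blue [ 46.  308.5  10.3] z76 [0.429 0.113 0.076] dia 38 z118 [0.428 0.094]
top blue [218.5 262.   15.7] z76 [ 0.521 -0.202  0.076] dia 59 z118 [ 0.516 -0.209]
top blue [294.3 249.8  14.3] z76 [ 0.546 -0.343  0.076] dia 54 z118 [ 0.541 -0.345]
top blue [206.5 209.   11. ] z76 [ 0.622 -0.175  0.076] dia 42 z118 [ 0.613 -0.183]
top blue [356.1 105.5  10.9] z76 [ 0.833 -0.458  0.076] dia 43 z118 [ 0.816 -0.455]
(208, 190) [ 0.674 -0.164  0.012]
(249, 192) [ 0.671 -0.247  0.012]
(194, 321) [ 0.411 -0.148  0.012]
(238, 324) [ 0.407 -0.234  0.012]
rod base [ 0.72477609 -0.30993626  0.01      ] [ 0.79989421 -0.29120899  0.5       ] scope [ 0.51105069 -0.05341872  0.        ]
```

View pics/c1.png

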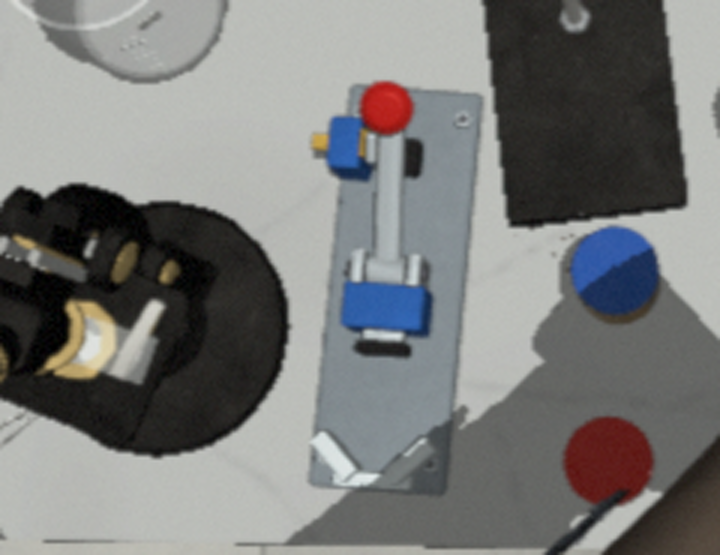

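```bash
python3 - <<'E'
from h import *
from scipy.optimize import least_squares
P=[((206.7,188.3),(165,45,12)),((250.7,191.7),(165,-45,12)),((193.3,322.3),(-105,45,12)),((237.7,324.3),(-105,-45,12)),((205.3,254.3),(27,26,58)),((233.3,255.7),(27,-26,58)),((218.5,195),(125,0,114))]
def w(p,m):
    m=np.array(m)/1000;c,s=np.cos(p[2]),np.sin(p[2]);return np.array([p[0]+c*m[0]-s*m[1],p[1]+s*m[0]+c*m[1],m[2]])
r=least_squares(lambda p:np.concatenate([w(p,m)[:2]-ray("top",*uv,m[2]/1000)[:2] for uv,m in P]),[.51,-.2,0])
print(r.x,np.degrees(r.x[2]),np.round(r.fun.reshape(-1,2)*1000,1))
for m in((-53.5,0,12),(125,0,118),(145,0,78)):
    q=w(r.x,m);print(q,proj("scene",q),proj("top",q))
E
```

```text
[ 0.51132592 -0.19685255 -0.05550083] -3.1799632913057887 [[ 1.4  0.3]
 [ 1.8 -0.7]
 [ 0.1  0.8]
 [-2.4 -2.4]
 [ 2.4  0.7]
 [ 1.3  2.1]
 [-4.6 -0.8]]
[ 0.4579083  -0.19388478  0.012     ] [215.58243965 253.5270961 ] [218.43891264 297.50779053]
[ 0.63613345 -0.20378659  0.118     ] [265.51893317 177.99855789] [218.47091973 196.97720361]
[ 0.65610266 -0.20489604  0.078     ] [271.95741855 187.73263141] [222.85918189 191.36021851]
```

Candidates: the big jar (top 360,190) is 80 mm wide, the small one (scene 391,350) 37 mm, and the one at top (292,313) / scene (257,272) 53–55 mm. I choose the last, confirmed in the crop at (608,460), the same width as the blue jar. It is at about (0.427, -0.344). The clamp fit leaves residuals under 5 mm.

Call:
arm_command(
  motion=[
    [[0,0,0],[0,0,5.8],1],
    [[0,0,0],[0,0,5.8],1],
    [[0,0,0],[0,0,5.8],1],
    [[0,0,0],[0,0,5.8],1],
    [[0,0,0],[0,0,5.7],1],
    [[-12,27,0],[0,0,0],1],
    [[-12,27,0],[0,0,0],1],
    [[-12,27,0],[0,0,0],1],
    [[-12,27,0],[0,0,0],1],
    [[-12,27,0],[0,0,0],1],
    [[-12,27,0],[0,0,0],1],
    [[-12,27,0],[0,0,0],1],
    [[-12,27,0],[0,0,0],1],
    [[0,0,0],[0,0,0],1],
    [[0,0,0],[0,0,0],1],
  ],
)

```text
t: 1.35
eef_pos: [0.4014, -0.3965, 0.2486]
ee_rot: [3.141, 0.0, 3.089]
force: [-1.0, 0.6, -0.8]
width: 0.0877
```

```bash
python3 - <<'E'
from h import *
for n in("scene","top"):
    img=arm.grab_frame(n);cv2.imwrite(f"pics/{n}1.png",img[:,:,::-1])
    for c in blobs(n,img,"red"):
        (u,v),r=cv2.minEnclosingCircle(c);p=ray(n,u,v,.076)
        print(n,np.round([u,v,r],1),np.round(p,3),"row max",c[:,0].max(0),c[:,0].min(0))
s=arm.get_state();print(s["t"],s["eef_pos"],s["ee_rot"])
a=cv2.imread("pics/scene1.png");b=cv2.imread("pics/top1.png")
cv2.imwrite("pics/c2.png",np.vstack([cv2.resize(a[130:330,150:420],None,fx=2,fy=2)[:300],cv2.resize(b[190:340,150:420],None,fx=2,fy=2)]))
E
```

```text
scene [391.5 347.   11.2] [ 0.416 -0.643  0.076] row max [402 357] [381 337]
scene [257.1 272.3  13.6] [ 0.422 -0.347  0.076] row max [270 284] [244 261]
scene [368.8 220.4  18.3] [ 0.685 -0.454  0.076] row max [387 236] [351 207]
top [447.7 312.6  10. ] [ 0.434 -0.631  0.076] row max [457 322] [438 303]
top [218.5 195.5   8.5] [ 0.648 -0.197  0.076] row max [226 204] [210 188]
top [360.3 189.7  21. ] [ 0.665 -0.467  0.076] row max [381 210] [340 169]
1.45 [ 0.40061811 -0.39786225  0.24845661] [ 3.14154059e+00 -2.91245138e-04  3.08647406e+00]
```

View pics/c2.png

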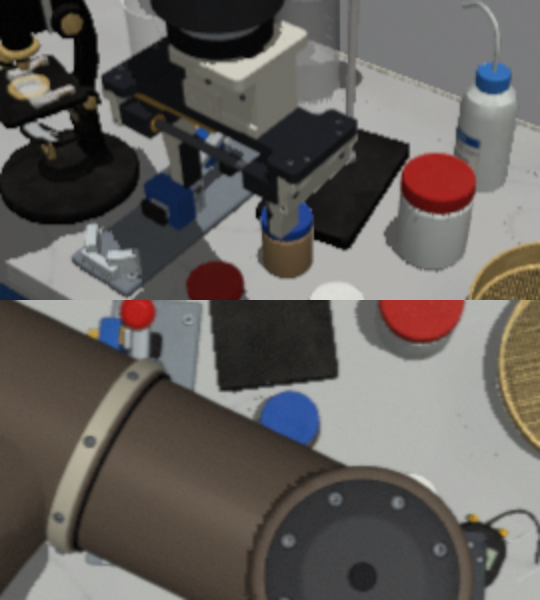

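Upper (scene): the red jar at (257,272) has the white-lidded jar to its right at about (318,280), and the gripper is above. Lower (top): the arm hides the red jar; the white lid just shows at about (360,241).

```bash
python3 - <<'E'
from h import *
a=cv2.imread("pics/scene1.png")
cv2.imwrite("pics/c3.png",cv2.resize(a[250:330,230:430],None,fx=4,fy=4,interpolation=cv2.INTER_CUBIC))
img=a[:,:,::-1].copy()
c=[c for c in blobs("s",img,"red") if abs(c[:,0,0].mean()-257)<10][0]
# predicted silhouette of lid for a candidate
for p in((.427,-.344),(.422,-.347),(.430,-.344)):
    q=[proj("scene",np.array([p[0]+.028*np.cos(t),p[1]+.028*np.sin(t),z])) for t in np.linspace(0,6.3,60) for z in(.062,.076)]
    print(p,np.min(q,0),np.max(q,0))
for uv in((318,275),(318,280)):print(ray("scene",*uv,.076))
print(ray("top",360,241,.07))
E
```

```text
(0.427, -0.344) [243.1994557  260.09798976] [272.08875787 285.81345416]
(0.422, -0.347) [242.7262038  262.18799784] [271.76110033 288.10586336]
(0.43, -0.344) [244.18683242 259.21366798] [273.00148122 284.84236168]
[ 0.48371774 -0.44958618  0.076     ]
[ 0.47281776 -0.45668197  0.076     ]
[ 0.56626929 -0.46726667  0.07      ]
```

View pics/c3.png

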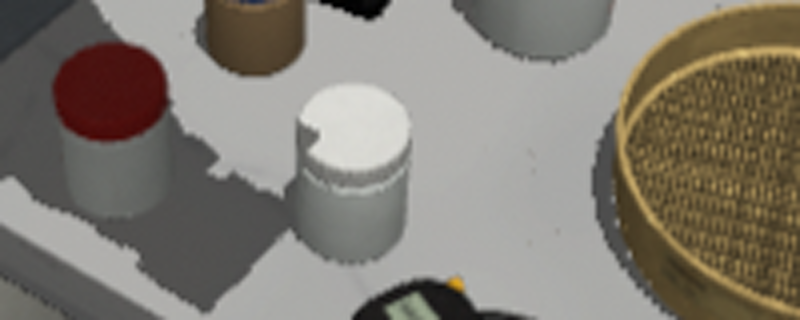

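Close crop: the red lid is at crop (111,92), i.e. scene (257.5,272.5), and its outline agrees with (0.4265, -0.344). The white jar is at about (0.47, -0.458), clear of the open fingers.

Call:
arm_command(
  motion=[
    [[-6,14,0],[0,0,0],1],
    [[-6,14,0],[0,0,0],1],
    [[-6,14,0],[0,0,0],1],
    [[-5,13,0],[0,0,0],1],
    [[0,0,25],[0,0,0],1],
    [[0,0,25],[0,0,0],1],
    [[0,0,25],[0,0,0],1],
    [[0,0,15],[0,0,0],1],
    [[0,0,0],[0,0,0],1],
    [[0,0,0],[0,0,0],1],
    [[0,0,0],[0,0,0],1],
  ],
)

```text
t: 2.37
eef_pos: [0.427, -0.3451, 0.1595]
ee_rot: [-3.141, 0.001, 3.085]
force: [-0.2, 0.6, 0.8]
width: 0.0875
```

Call:
arm_command(
  motion=[
    [[0,1,15],[0,0,0],1],
    [[0,0,15],[0,0,0],1],
    [[0,0,15],[0,0,0],1],
    [[0,0,15],[0,0,0],1],
    [[0,0,15],[0,0,0],1],
    [[0,0,13],[0,0,0],1],
    [[0,0,0],[0,0,0],1],
    [[0,0,0],[0,0,0],0.8],
    [[0,0,0],[0,0,0],0.7],
    [[0,0,0],[0,0,0],0.6],
    [[0,0,0],[0,0,0],0.5],
    [[0,0,0],[0,0,0],0.5],
    [[0,0,0],[0,0,0],0.5],
    [[0,0,0],[0,0,0],0.5],
  ],
  newtons=20,
)

```text
t: 3.53
eef_pos: [0.427, -0.3432, 0.071]
ee_rot: [-3.141, 0.001, 3.086]
force: [-0.9, 1.9, 3.5]
width: 0.0536
```

Call:
arm_command(
  motion=[
    [[0,0,0],[0,0,0],0.5],
    [[0,0,0],[0,0,0],0.5],
    [[0,0,-8],[0,0,0],0.5],
    [[0,0,-12],[0,0,0],0.5],
    [[0,0,-15],[0,0,0],0.5],
    [[0,0,-15],[0,0,0],0.5],
    [[0,0,-15],[0,0,0],0.5],
    [[0,0,-15],[0,0,0],0.5],
    [[0,0,-10],[0,0,0],0.5],
    [[0,0,0],[0,0,0],0.5],
    [[0,0,0],[0,0,0],0.5],
  ],
)

```text
t: 4.45
eef_pos: [0.4268, -0.3431, 0.1607]
ee_rot: [3.142, 0.001, 3.086]
force: [0.7, 0.4, -2.6]
width: 0.0538
```

```bash
python3 - <<'E'
from h import *
img=arm.grab_frame("scene");cv2.imwrite("pics/scene2.png",img[:,:,::-1])
s=arm.get_state();print(s["eef_pos"],s["ee_rot"],s["force"],s["width"])
x,y,z=s["eef_pos"]
print("lid top centre if centred",proj("scene",np.array([x,y,z+.005])),"jar bottom",proj("scene",np.array([x,y,z-.071])))
cv2.imwrite("pics/c4.png",cv2.resize(img[130:330,130:380,::-1],None,fx=3,fy=3,interpolation=cv2.INTER_CUBIC))
E
```

```text
[ 0.4263793  -0.34289752  0.15995697] [ 3.14103898e+00 -5.09354889e-04  3.08568878e+00] [-0.29043306  0.30292709 -2.76231061] 0.0534903989176491
lid top centre if centred [253.49030152 237.43947861] jar bottom [256.4141996  265.77989098]
```

View pics/c4.png

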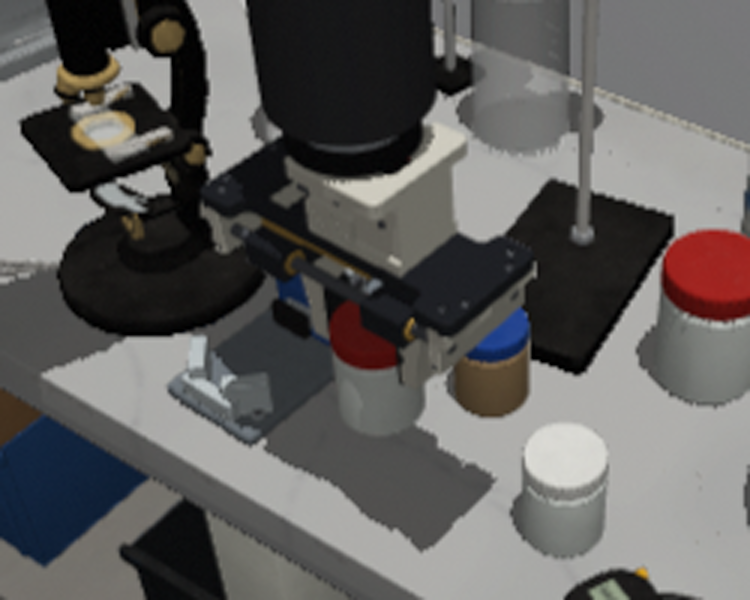

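Scene crop: the jar hangs upright between the fingers, with its bottom at about (256.7,274), as expected for a centred grasp. The microscope stage stands left of the clamp, so I check its clearance.

```bash
python3 - <<'E'
from h import *
for z in(.08,.10,.12,.14,.16,.2): print(z,"scene stage corner",ray("scene",198,178,z)[:2].round(3),"front corner",ray("scene",156,192,z)[:2].round(3),"top cand",ray("top",160,250,z)[:2].round(3),ray("top",145,262,z)[:2].round(3),ray("top",131,306,z)[:2].round(3))
E
```

```text
0.08 scene stage corner [ 0.583 -0.034] front corner [0.486 0.007] top cand [ 0.541 -0.092] [ 0.518 -0.066] [ 0.436 -0.045]
0.1 scene stage corner [ 0.564 -0.056] front corner [ 0.47  -0.017] top cand [ 0.539 -0.098] [ 0.516 -0.071] [ 0.436 -0.051]
0.12 scene stage corner [ 0.546 -0.078] front corner [ 0.455 -0.04 ] top cand [ 0.536 -0.103] [ 0.514 -0.077] [ 0.435 -0.057]
0.14 scene stage corner [ 0.527 -0.101] front corner [ 0.439 -0.063] top cand [ 0.534 -0.108] [ 0.512 -0.083] [ 0.434 -0.063]
0.16 scene stage corner [ 0.509 -0.123] front corner [ 0.424 -0.087] top cand [ 0.531 -0.114] [ 0.51  -0.089] [ 0.434 -0.069]
0.2 scene stage corner [ 0.472 -0.167] front corner [ 0.393 -0.134] top cand [ 0.526 -0.124] [ 0.505 -0.1  ] [ 0.432 -0.082]
```

The microscope stage edge is near z 0.14, about y -0.1, and would sit only some 6 mm from the gripper body. I turn the gripper about 40° so the body clears it.

Call:
arm_command(
  motion=[
    [[0,0,0],[0,0,-4],0.5],
    [[0,0,0],[0,0,-6],0.5],
    [[0,0,0],[0,0,-6],0.5],
    [[0,0,0],[0,0,-6],0.5],
    [[0,0,0],[0,0,-6],0.5],
    [[0,0,0],[0,0,-6],0.5],
    [[0,0,0],[0,0,-6],0.5],
    [[-9,8,0],[0,0,0],0.5],
    [[-13,11,0],[0,0,0],0.5],
    [[-15,13,0],[0,0,0],0.5],
    [[-15,13,0],[0,0,0],0.5],
    [[-15,13,0],[0,0,0],0.5],
    [[-15,13,0],[0,0,0],0.5],
    [[-15,13,0],[0,0,0],0.5],
    [[-10,9,0],[0,0,0],0.5],
    [[-7,7,0],[0,0,0],0.5],
    [[0,0,0],[0,0,0],0.5],
    [[0,0,0],[0,0,0],0.5],
    [[0,0,0],[0,0,0],0.5],
  ],
)

```text
t: 6.08
eef_pos: [0.4579, -0.195, 0.1603]
ee_rot: [3.141, -0.0, -2.5]
force: [-0.6, -0.7, -2.1]
width: 0.0534
```

```bash
python3 - <<'E'
from h import *
img=arm.grab_frame("scene");cv2.imwrite("pics/scene3.png",img[:,:,::-1])
t=arm.grab_frame("top");cv2.imwrite("pics/top3.png",t[:,:,::-1])
s=arm.get_state();print(s["t"],s["eef_pos"],s["ee_rot"],s["force"],s["width"])
x,y,z=s["eef_pos"];o=np.array([.5113,-.19685]);c,sn=np.cos(-.0555),np.sin(-.0555)
d=np.array([x,y])-o;print("clamp xy",c*d[0]+sn*d[1],-sn*d[0]+c*d[1])
print("jar bottom",proj("scene",np.array([x,y,z-.071])))
cv2.imwrite("pics/c5.png",np.hstack([cv2.resize(img[130:330,130:330,::-1],(400,400),interpolation=cv2.INTER_CUBIC),cv2.resize(t[170:370,120:320,::-1],(400,400),interpolation=cv2.INTER_CUBIC)]))
E
```

```text
6.1833 [ 0.45788074 -0.19529982  0.16035216] [ 3.14135882e+00 -3.64507744e-04 -2.50021316e+00] [-0.69415463 -1.19286454 -1.20716415] 0.053844590324905225
clamp xy -0.05342299797817138 -0.001415455430306365
jar bottom [211.26864103 228.15117055]
```

View pics/c5.png

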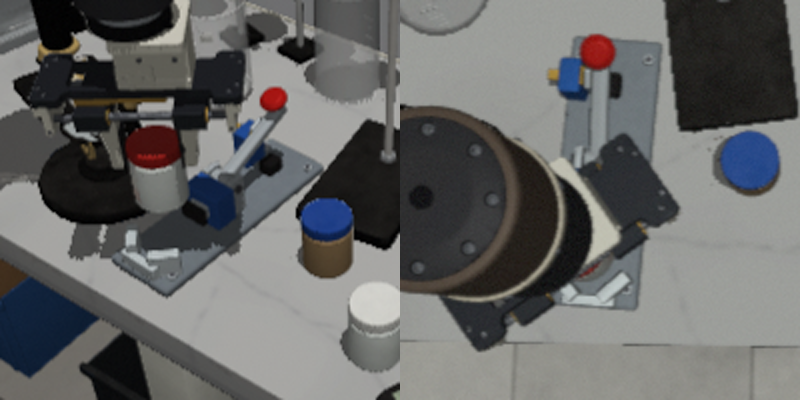

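Left (scene): the jar is above the seat, V-block at about (205,255) full-frame, knob at (266,179). Right (top): the gripper body clears the microscope and the guide block. I check the clamp pose against the scene view before lowering.

```bash
python3 - <<'E'
from h import *
def w(m):
    m=np.array(m)/1000;c,s=np.cos(-.0555),np.sin(-.0555);return np.array([.5113+c*m[0]-s*m[1],-.19685+s*m[0]+c*m[1],m[2]])
for uv,m in(((212.5,276.5),(-105,-45,12)),((291,214),(165,-45,12)),((187,257.5),(-105,45,12))):
    print(proj("scene",w(m)).round(1),uv,"err mm",((ray("scene",*uv,.012)-w(m))*1000).round(1))
E
```

```text
[213.  276.3] (212.5, 276.5) err mm [-1.   0.4  0. ]
[292.2 211.9] (291, 214) err mm [-8.4 -2.3  0. ]
[184.2 257.9] (187, 257.5) err mm [ 4.2 -4.2  0. ]
```

Call:
arm_command(
  motion=[
    [[-1,1,10],[0,0,0],0.5],
    [[0,0,10],[0,0,0],0.5],
    [[0,0,7],[0,0,0],0.5],
    [[0,0,0],[0,0,0],0.5],
    [[0,0,0],[0,0,0],0.5],
  ],
)

```text
t: 6.6
eef_pos: [0.4578, -0.1935, 0.1327]
ee_rot: [3.14, -0.002, -2.499]
force: [-0.2, 0.8, -1.4]
width: 0.0537
```

Call:
arm_command(
  motion=[
    [[0,0,8],[0,0,0],0.5],
    [[0,0,8],[0,0,0],0.5],
    [[0,0,8],[0,0,0],0.5],
    [[0,0,8],[0,0,0],0.5],
    [[0,0,8],[0,0,0],0.5],
    [[0,0,4],[0,0,0],0.5],
    [[0,0,2],[0,0,0],0.5],
    [[0,0,0],[0,0,0],0.5],
    [[0,0,0],[0,0,0],0.5],
    [[0,0,0],[0,0,0],0.5],
  ],
)

```text
t: 7.43
eef_pos: [0.4587, -0.1934, 0.0879]
ee_rot: [-3.141, 0.0, -2.499]
force: [0.2, 0.2, -1.2]
width: 0.0537
```

```bash
python3 - <<'E'
from h import *
img=arm.grab_frame("scene");cv2.imwrite("pics/scene4.png",img[:,:,::-1])
s=arm.get_state();print(s["t"],s["eef_pos"],s["ee_rot"],s["force"],s["moment"],s["width"])
cv2.imwrite("pics/c6.png",cv2.resize(img[170:300,150:310,::-1],None,fx=4.5,fy=4.5,interpolation=cv2.INTER_CUBIC))
E
```

```text
7.4833 [ 0.45864639 -0.19343328  0.08795743] [-3.14106561e+00  5.67683264e-04 -2.49895568e+00] [-0.02644252 -0.24209095 -2.93323106] [-0.01750733  0.01081694 -0.04082853] 0.053429936994593884
```

View pics/c6.png

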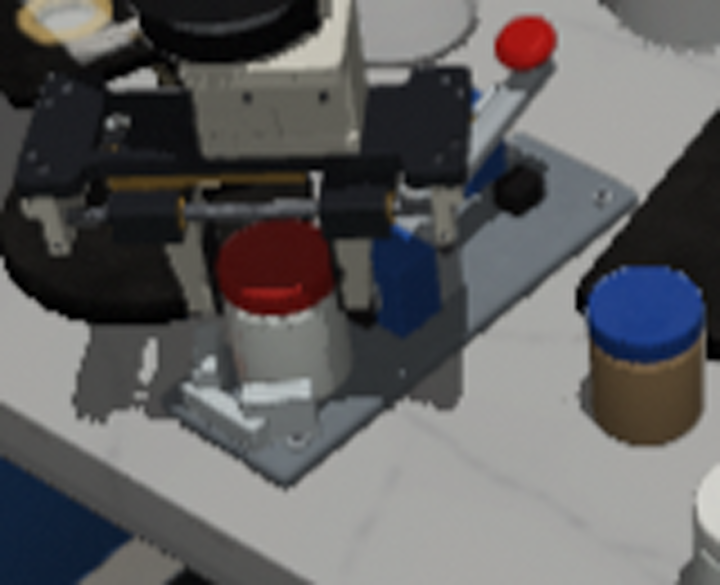

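Scene crop: the jar is between the V-block and the pad, upright, with no contact force. Lowering the last 5 mm, then releasing.

Call:
arm_command(
  motion=[
    [[0,0,2],[0,0,0],0.5],
    [[0,0,2],[0,0,0],0.5],
    [[0,0,1],[0,0,0],0.5],
    [[0,0,0.5],[0,0,0],0.5],
    [[0,0,0],[0,0,0],0.5],
    [[0,0,0],[0,0,0],0.5],
  ],
)

```text
t: 7.98
eef_pos: [0.4585, -0.1934, 0.0829]
ee_rot: [-3.141, 0.0, -2.499]
force: [-3.7, 2.1, 10.4]
width: 0.0536
```

Force 10 N up: it has landed, with TCP at the predicted height. Releasing and rising.

Call:
arm_command(
  motion=[
    [[0,0,0],[0,0,0],0.62],
    [[0,0,0],[0,0,0],0.66],
    [[0,0,0],[0,0,0],0.7],
    [[0,0,0],[0,0,0],0.76],
    [[0,0,0],[0,0,0],0.8],
    [[0,0,0],[0,0,0],0.8],
    [[0,0,0],[0,0,0],0.8],
    [[0,0,-8],[0,0,0],0.8],
    [[0,0,-15],[0,0,0],0.8],
    [[0,0,-25],[0,0,0],0.8],
    [[0,0,-30],[0,0,0],0.8],
    [[0,0,-30],[0,0,0],0.8],
    [[0,0,-20],[0,0,0],0.8],
    [[0,0,0],[0,0,0],0.8],
    [[0,0,0],[0,0,0],0.8],
  ],
)

```text
t: 9.23
eef_pos: [0.4589, -0.1934, 0.2119]
ee_rot: [-3.139, 0.003, -2.499]
force: [-0.5, 0.3, -0.3]
width: 0.0702
```

```bash
python3 - <<'E'
from h import *
img=arm.grab_frame("scene");cv2.imwrite("pics/scene5.png",img[:,:,::-1])
s=arm.get_state();print(s["t"],s["eef_pos"],s["ee_rot"],s["force"],s["width"])
cv2.imwrite("pics/c7.png",cv2.resize(img[170:300,150:310,::-1],None,fx=4.5,fy=4.5,interpolation=cv2.INTER_CUBIC))
for c in blobs("scene",img,"red"):
    print(c[:,0].min(0),c[:,0].max(0))
p=np.array([.4579,-.1939]);q=[proj("scene",np.array([p[0]+.028*np.cos(t),p[1]+.028*np.sin(t),z])) for t in np.linspace(0,6.3,60) for z in(.074,.088)]
print("expect lid",np.min(q,0),np.max(q,0))
E
```

```text
9.2833 [ 0.45817652 -0.19333239  0.21050892] [-3.14120293e+00  1.01597934e-03 -2.49927455e+00] [ 0.67622649 -0.27082324 -1.22298557] 0.07025776460764795
[381 337] [402 357]
[198 227] [223 241]
[351 207] [387 236]
[260 174] [272 185]
expect lid [197.4174075  219.75061843] [224.98954497 242.22399635]
```

View pics/c7.png

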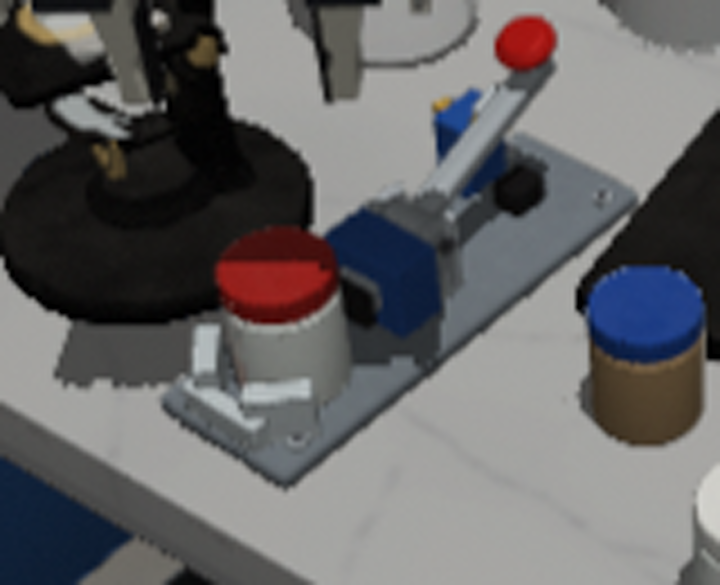

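The red jar stands upright in the seat (lid at scene 198–223, as expected), clear of V-block and pad. The lever is up. Checking the rod stand and wrist joint for the knob press.

```bash
python3 - <<'E'
from h import *
print(arm.get_state()["q"].round(3))
for z in(.1,.2,.3,.4,.5,.6,.7,.8): print(z,proj("top",np.array([.725,-.31,z])).round(),proj("scene",np.array([.725,-.31,z])).round())
def w(m):
    m=np.array(m)/1000;c,s=np.cos(-.0555),np.sin(-.0555);return np.array([.5113+c*m[0]-s*m[1],-.19685+s*m[0]+c*m[1],m[2]])
for a in(.4,.3,.2,.1,0,-.03,-.05): print(a,w((35+110*np.cos(a)-28*np.sin(a),0,50+110*np.sin(a)+28*np.cos(a))).round(4))
print("knob seen", proj("top",w((125.4,0,110))),proj("scene",w((125.4,0,110))))
E
```

```text
[-0.004  0.094 -0.428 -0.    -1.048 -0.925]
0.1 [278. 154.] [324. 181.]
0.2 [275. 137.] [326. 145.]
0.3 [271. 116.] [327. 103.]
0.4 [265.  90.] [329.  55.]
0.5 [258.  58.] [331.  -1.]
0.6 [249.  14.] [334. -68.]
0.7 [237. -45.] [ 337. -148.]
0.8 [ 219. -133.] [ 341. -246.]
0.4 [ 0.6365 -0.2038  0.1186]
0.3 [ 0.6429 -0.2042  0.1093]
0.2 [ 0.6483 -0.2045  0.0993]
0.1 [ 0.6527 -0.2047  0.0888]
0 [ 0.6561 -0.2049  0.078 ]
-0.03 [ 0.6569 -0.2049  0.0747]
-0.05 [ 0.6573 -0.205   0.0725]
knob seen [219.18721222 197.73628373] [265.82032353 180.72622041]
```

Call:
arm_command(
  motion=[
    [[0,0,0],[0,0,-6],0.3],
    [[0,0,0],[0,0,-6],0.0],
    [[0,0,0],[0,0,-6],0.0],
    [[0,0,0],[0,0,-6],0.0],
    [[0,0,0],[0,0,-6],0.0],
    [[0,0,0],[0,0,-5],0.0],
    [[0,0,0],[0,0,-5],0.0],
    [[0,0,0],[0,0,-5],0.0],
    [[0,0,0],[0,0,-5],0.0],
    [[0,0,0],[0,0,0],0.0],
    [[0,0,0],[0,0,0],0.0],
  ],
)

```text
t: 10.2
eef_pos: [0.4578, -0.1933, 0.2091]
ee_rot: [3.14, 0.0, -1.629]
force: [0.2, 0.5, -1.0]
width: 0.0032
```

```bash
python3 - <<'E'
from h import *
img=arm.grab_frame("scene");a=cv2.imread("pics/top0.png");cv2.imwrite("pics/scene6.png",img[:,:,::-1])
cv2.imwrite("pics/c8.png",np.hstack([cv2.resize(img[0:240,180:380,::-1],(400,480)),cv2.resize(a[0:240,150:350],(400,480))]))
for z in(.3,.4,.5,.6,.7): 
    p=np.array([.458,-.195,z]);print(z,proj("top",p).round(),np.linalg.norm(proj("top",p+[0,.06,0])-proj("top",p)).round(1))
for uv in((218,85),(245,85),(255,75),(235,30)): print(uv,[ray("top",*uv,z)[:2].round(3).tolist() for z in(.35,.4,.45,.5)])
E
```

```text
0.3 [188. 287.] 40.6
0.4 [172. 282.] 45.7
0.5 [151. 275.] 52.4
0.6 [123. 266.] 61.4
0.7 [ 84. 253.] 74.0
(218, 85) [[0.753, -0.236], [0.732, -0.245], [0.71, -0.254], [0.689, -0.262]]
(245, 85) [[0.754, -0.275], [0.732, -0.282], [0.711, -0.288], [0.69, -0.295]]
(255, 75) [[0.77, -0.29], [0.747, -0.295], [0.725, -0.301], [0.703, -0.307]]
(235, 30) [[0.84, -0.257], [0.813, -0.265], [0.787, -0.273], [0.76, -0.28]]
```

View pics/c8.png

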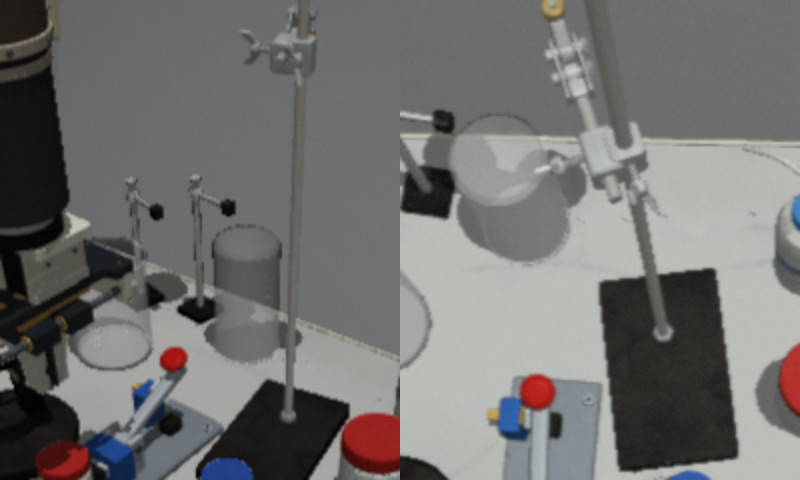

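The rod's boss and thumbscrew are near (0.72, -0.25 to -0.30, 0.44). The wrist column will pass about 15–20 mm clear, so I press slightly towards -x/+y of the knob's middle. Moving over the knob.

Call:
arm_command(
  motion=[
    [[0,-10,0],[0,0,0],0],
    [[0,-18,0],[0,0,0],0],
    [[0,-20,0],[0,0,0],0],
    [[0,-20,0],[0,0,0],0],
    [[0,-20,0],[0,0,0],0],
    [[0,-20,0],[0,0,0],0],
    [[0,-20,0],[0,0,0],0],
    [[0,-20,0],[0,0,0],0],
    [[0,-17,0],[0,0,0],0],
    [[0,-10,0],[0,0,0],0],
    [[0,0,15],[0,0,0],0],
    [[0,0,20],[0,0,0],0],
    [[0,0,15],[0,0,0],0],
    [[0,0,5],[0,0,0],0],
    [[0,0,0],[0,0,0],0],
    [[0,0,0],[0,0,0],0],
    [[0,0,0],[0,0,0],0],
  ],
)

```text
t: 11.67
eef_pos: [0.6338, -0.2033, 0.1563]
ee_rot: [-3.14, -0.0, -1.626]
force: [0.8, 0.6, 0.5]
width: 0.0005
```

Call:
arm_command(
  motion=[
    [[0,0,8],[0,0,0],0],
    [[0,0,7],[0,0,0],0],
    [[0,-3,5],[0,0,0],0],
    [[0,-3,5],[0,0,0],0],
    [[0,-3,5],[0,0,0],0],
    [[0,-3,5],[0,0,0],0],
    [[0,-2,5],[0,0,0],0],
    [[0,-2,5],[0,0,0],0],
    [[0,-2,5],[0,0,0],0],
    [[0,-1,4],[0,0,0],0],
    [[0,0,0],[0,0,0],0],
    [[0,0,0],[0,0,0],0],
  ],
  newtons=20,
)

```text
t: 12.67
eef_pos: [0.6523, -0.2043, 0.101]
ee_rot: [-3.141, -0.0, -1.626]
force: [0.8, 0.1, 1.7]
width: 0.0003
```

```bash
python3 - <<'E'
from h import *
img=arm.grab_frame("scene");cv2.imwrite("pics/scene7.png",img[:,:,::-1])
for c in blobs("scene",img,"red",15): print(c[:,0].min(0),c[:,0].max(0),cv2.contourArea(c))
s=arm.get_state();print(s["eef_pos"],s["force"],s["moment"])
cv2.imwrite("pics/c9.png",cv2.resize(img[140:270,180:340,::-1],None,fx=4.5,fy=4.5,interpolation=cv2.INTER_CUBIC))
E
```

```text
[381 337] [402 357] 325.0
[196 222] [222 242] 405.5
[351 207] [387 236] 792.0
[266 188] [278 193] 15.5
[ 0.65237244 -0.20427369  0.10105017] [ 1.54267255 -0.430358    2.38733583] [-0.16904372 -0.35307861 -0.02251056]
```

View pics/c9.png

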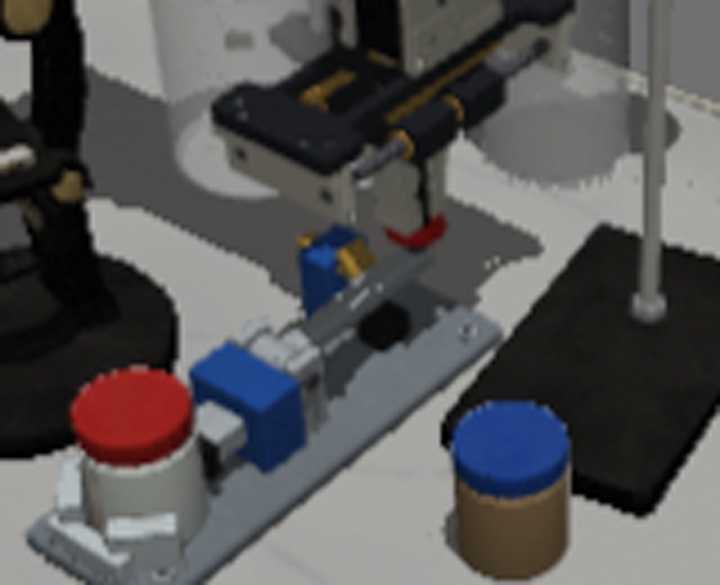

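Scene crop: the fingers are on the red knob at (272,190), the lever is about level, and the pad reaches the jar. Force is low, so the catch may already hold; pressing on to be sure.

Call:
arm_command(
  motion=[
    [[0,-0.5,2],[0,0,0],0],
    [[0,0,2],[0,0,0],0],
    [[0,0,1.5],[0,0,0],0],
    [[0,0,0],[0,0,0],0],
    [[0,0,0],[0,0,0],0],
  ],
)

```text
t: 13.13
eef_pos: [0.6533, -0.2044, 0.0974]
ee_rot: [-3.139, -0.001, -1.626]
force: [-2.5, 0.4, 12.2]
width: 0.0005
```

Call:
arm_command(
  motion=[
    [[0,0,1.5],[0,0,0],0],
    [[0,0,0],[0,0,0],0],
    [[0,0,0],[0,0,0],0],
  ],
)

```text
t: 13.38
eef_pos: [0.6536, -0.2044, 0.0961]
ee_rot: [-3.139, -0.001, -1.626]
force: [-1.0, 2.5, 12.2]
width: 0.0006
```

Tip at 74 mm, about 0.43 rad. Rising slowly, then clear.

Call:
arm_command(
  motion=[
    [[0,0,-3],[0,0,0],0],
    [[0,0,-3],[0,0,0],0],
    [[0,0,-4],[0,0,0],0],
    [[0,0,-10],[0,0,0],0],
    [[0,0,-20],[0,0,0],0],
    [[0,0,-30],[0,0,0],0],
    [[0,0,-30],[0,0,0],0],
    [[0,20,-10],[0,0,0],0],
    [[0,25,0],[0,0,0],0],
    [[0,20,0],[0,0,0],0],
    [[0,10,0],[0,0,0],0],
    [[0,0,0],[0,0,0],0],
    [[0,0,0],[0,0,0],0],
  ],
)

```text
t: 14.47
eef_pos: [0.5779, -0.2001, 0.2047]
ee_rot: [-3.141, -0.0, -1.626]
force: [-0.0, -0.7, 0.7]
width: 0.0003
```

```bash
python3 - <<'E'
from h import *
img=arm.grab_frame("scene");cv2.imwrite("pics/scene8.png",img[:,:,::-1])
for c in blobs("scene",img,"red",15): print(c[:,0].min(0),c[:,0].max(0),cv2.contourArea(c))
s=arm.get_state();print(s["t"],s["eef_pos"],s["force"])
cv2.imwrite("pics/c10.png",cv2.resize(img[140:300,180:340,::-1],(600,600),interpolation=cv2.INTER_CUBIC))
for z,x in((.118,.6365),(.079,.6556)): print("knob top proj",proj("scene",np.array([x,-.2045,z])))
p=(.4579-.0065,-.1936);q=[proj("scene",np.array([p[0]+.028*np.cos(t),p[1]+.028*np.sin(t),z])) for t in np.linspace(0,6.3,60) for z in(.074,.088)]
print("expect lid",np.min(q,0),np.max(q,0))
E
```

```text
[381 337] [402 357] 324.5
[196 222] [222 242] 404.5
[351 207] [387 236] 792.0
[266 186] [278 194] 76.0
14.5167 [ 0.57831253 -0.20011003  0.20433935] [ 0.33462149 -0.2545073  -0.38354613]
knob top proj [265.85990578 178.02534869]
knob top proj [271.67919012 187.44600939]
expect lid [195.11666751 221.32154558] [222.84322471 243.94184384]
```

View pics/c10.png

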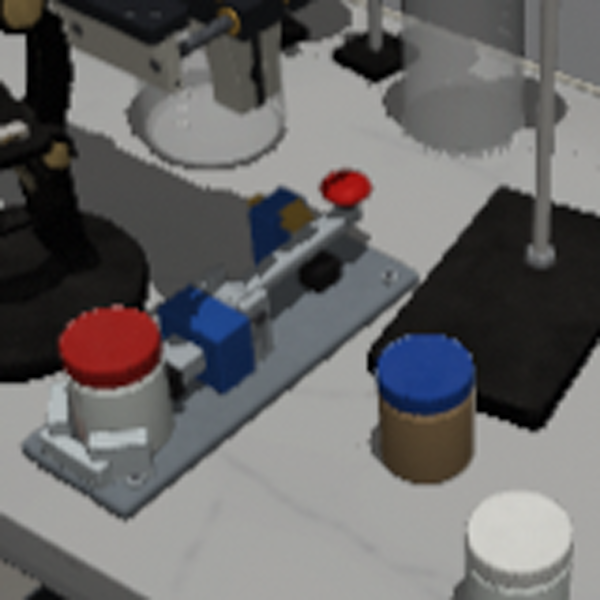

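Scene crop: the lever stays down with the arm clear (knob at 272,190, against 266,178 when raised). The jar is upright in the V-block with the pad against it, and the blue and white jars are untouched.

```bash
python3 -c "
from station import arm
print(arm.job_done())"
```

```text
the job is handed in; nothing more can be done
None
```

The middle-sized red-lid jar is upright in the clamp, the lever is caught down, and I handed the job in at about 14.5 s. I gripped the jar by its lid, set it on the seat, and pressed the red knob to about 0.43 rad with 12 N.

- **Last checks, arm clear of everything:** The knob stays at its level position (scene 272,190, against 266,178 when raised). The jar has slid into the V-block: its lid outline is within about 2 px of the prediction, and the pad is against it. The blue and white jars were not touched.
- **Readings that disagreed:**
  - The fingers read 53.6 mm on a 56 mm lid, but the jar was held centred and did not slip.
  - With the lever near level, the knob force was only about 2 N, below the expected 9–14 N. I took this to mean the catch had already snapped, and pressed on to be sure.
  - My rough check of the clamp position in the scene view was up to 8 mm off at the far corner and about 1 mm at the nearest one. The jar still went in without touching the sides.
- **Pictures:** I viewed 12, two over the budget.

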